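# Point out two suspect parts for the bench recorder

## Task

Start the bench recorder by pressing the larger of its two round buttons fully down and letting it spring back; then point from above at the tallest round capacitor on the blue circuit board, keeping the fingertips still one to three centimetres over the middle of its top for a good two seconds, then point the same way at the finned heat sink for a good two seconds and finish there, still pointing at it. The parts are not soldered yet, so touch nothing on the board, stay high when crossing it and do not point at any other part. Leave the small button and everything else on the bench alone.

Things in the scene. Friction and masses are not known exactly. Their poses are not given: they have to be found in the camera images.
- board: blue circuit board, 170 (x) by 240 (y) by 4 mm, clamped by its two short ends in a fixed aluminium holder. Origin on the bench under the board's middle; the board's top is 34 mm above the bench, the holder nowhere higher. x, y along its edges. Besides small soldered parts (a white connector 9 mm tall is the highest) five loose parts stand on it, about 75 mm apart across y and 100 mm across x; which stands where varies
- tall_cap: black upright round capacitor, flat aluminium top, loose, standing on the circuit board: the tallest, 22 mm diameter, 50 mm tall. Origin at the centre of its underside
- tall_cap_top (a point): centre of the top of the tallest capacitor, 84 mm above the bench
- heatsink: finned aluminium heat sink, loose, standing on the board: a 38 by 38 by 5 mm base with five upright plate fins, 26 mm tall in all. Origin at the centre of its underside
- heatsink_top (a point): centre of the heat sink at the height of its fin tips, 60 mm above the bench
- mid_cap: black upright round capacitor, flat aluminium top, loose, standing on the circuit board: 22 mm diameter, 28 mm tall. Bystander. Origin at the centre of its underside
- mid_cap_top (a point): centre of its top, 62 mm above the bench
- wide_cap: black upright round capacitor, flat aluminium top, loose, standing on the circuit board: wide and squat, 35 mm diameter, 22 mm tall. Bystander. Origin at the centre of its underside
- wide_cap_top (a point): centre of its top, 56 mm above the bench
- film_cap: black box-shaped capacitor, loose, 16 by 34 by 24 mm tall, standing on the board. Bystander. Origin at the centre of its underside
- film_cap_top (a point): centre of its top, 58 mm above the bench
- recorder: grey recorder box fixed to the bench, 100 (x) by 160 (y) by 45 mm tall, with two grey round push buttons in black housings on its top: the large one 40 mm to the +y side of the box's middle, the small one 45 mm to the -y side, both 15 mm to its -x side. Origin at the centre of its underside. Box and board stand side by side; either may be on the left
- big_button_top (a point): centre of the top face of the large button (36 mm diameter); 67 mm above the bench when up and moves down with it; its black housing, 52 mm across, stands 57 mm above the bench. Pressed straight down
- big_button (a joint): travel of the large button: 0 up, 0.006 m fully down. Spring return; fully down takes 5 N
- small_button_top (a point): centre of the top face of the small button (20 mm diameter), 67 mm above the bench. Bystander
- small_button (a joint): travel of the small button: 0 up, 0.006 m fully down, 5 N
- tip_cleaner: brass pot of a soldering-tip cleaner, 72 mm diameter, 40 mm tall, loose, beyond the board and recorder. Bystander. Origin at the centre of its underside
- spool: grey solder spool standing on its flange, 56 mm diameter, 46 mm tall, loose, far left. Bystander. Origin at the centre of its underside
- flux_jar: small lidded jar, 44 mm diameter, 45 mm tall, loose, far right. Bystander. Origin at the centre of its underside
- driver: screwdriver lying on the bench, about 200 mm long, 26 mm thick at the handle, loose, far right, nearer the robot. Bystander. Origin under its middle, along x

How it is judged:
By the outcome, as a careful person would: the job done as asked, in the order asked, and still so for the second after the job is handed in, with the robot touching nothing.
It also fails if it takes over 51 s, if anything falls off the work surface, if the arm or the gripper's body presses on something with over 40 N, if the wrist force passes 120 N, or if a joint passes its speed limit or range.

## Robot

A 6-joint arm with a two-finger parallel gripper is mounted at the origin on the work surface. World frame = base frame: x ahead of the robot, y to its left, z up, the work surface at z = 0. Lengths are in m, angles in rad, forces in N, time in s.
With the tool pointing down it reaches from about 0.35 to 0.8 m from the base axis. Payload 7.3 kg.
Tool frame: the origin (TCP) lies midway between the tips of the shut fingers; the grasp point (between the pads) lies 19 mm behind it; y points along the fingers, x is the direction in which the jaws open and shut, and the axes are right-handed (so a half turn about y gives the same grasp; the last joint's range is limited). The gripper opens to 85 mm and grips with 20 to 120 N. Pads are 22 mm wide; open, the fingers measure 114 mm over their backs; the gripper's body (76 mm by 85 mm) begins 54 mm behind the grasp point. The pads swing forward as they close: fully open they stand 13 mm farther back than shut.
Start: joints at [1.02, 0.342, 1.524, -0, 1.275, -0.146], TCP at [0.207, 0.483, 0.231] pointing down, gripper open.
Joint ranges: [-2.53, 2.53], [-0.77, 2.02], [0.04, 2.7], [-1, 4.14], [0.28, 2.66], [-3.11, 3.11]. Speed limits (rad/s): [2.57, 2.57, 3.14, 3.14, 3.14, 3.14].

## Interface

Orientations are given as a rotation vector (axis times angle).
In Python, from plant import sensors, get_image, get_calibration, sign_off gives the robot as it stands.
- The arm moves only by the tool servo_tool, never from a script. Its argument "steps" is a list of rows, each a list of 2 entries, a list of its own where there are three numbers: the shift along the tool's x, y, z in mm, then the turn, a rotation vector about the tool's x, y, z in degrees. A call has exactly 8 rows; each row is the pose to reach, as a shift and turn from the pose commanded when the call began, along the tool's axes at that moment; what a row does not reach only later rows make up. A row lasts 1/8 s, in which the tool goes at most 62.5 mm and 10.7 degrees, less where a joint would pass 70% of its speed; a pose out of reach is approached as far as the arm can. A call with a gripper value outside its range is refused whole. "claw" is the opening, from 0 (shut) to 1 (fully open), set as the call begins (left out, the last holds). The fingers move at their own pace and stop on an object; the grip force is fixed at half the most. Time passes only in rows, so rows that repeat a pose let the fingers close, or fill a call up. It gives the time, the measured TCP pose, the force and the opening at its end, in the units of the state.
- sensors.state(): the state, without advancing time (a new reading comes with each control period).
- get_image(name): name is "scene" or "top" or "wrist"; returns (picture, depth): 420x560x3 uint8, blue, green, red; 420x560 float32, m along the optical axis (not along the pixel's ray), 0 where there is no reading.
- get_calibration(name): a dict with "K" (3x3 intrinsics, pixels), "k1" (the pictures are not rectified: a ray, as slopes to the right and down, at radius r is drawn at 1 + k1 r^2 times it, then the intrinsics apply), "rvec" (rotation vector, rad) and "tvec" (3), from world to camera coordinates, as OpenCV has them. Camera axes: x right, y down, z forward; pixel columns grow to the right and rows downward; lengths in m; the calibration is good to about 2 mm. A picture is of the moment at which its call begins: read the wrist's pose just before it. get_calibration takes no time and is no camera call; for the wrist camera it gives the pose at the moment of the call.
- sign_off(): hands the job in, once; it reports no verdict.
The state is a dict: "time": time; "qpos": joint angles; "qvel": joint speeds; "effort": joint torques, N m; "tool_pos": TCP position; "tcp_rot": TCP orientation; "force": force on the tool from outside, world axes, zero at the start; "torque": the same for the moment, N m; "gripper_width": finger opening in m.
Only numpy, scipy, OpenCV 4.12 (cv2) and the standard library are available. Lean on these libraries where they do the work, as an engineer would, in place of code of your own. Each camera call takes 0.05 s, during which the arm holds its last target.

## Working session

There is one attempt and no reset: what is moved stays moved. The work goes in short steps, Python scripts to look and compute and a tool call to move; the robot and the scene stay as the last step left them, time stands still between calls to the robot, and variables do not carry over. Pictures are saved under pics/ and viewed, and the job is handed in when it is done.

Besides the shell and the picture viewer there is one more tool, called after "Emit:" as name([rows], argument=value, ...), one row to a line, values as JSON. servo_tool: Moves the arm, as the interface text tells. Its arguments: {"type":"object","properties":{"steps":{"type":"array"},"claw":{"type":"number"}},"required":["steps"]}

```bash
ls; mkdir -p pics
cat > h.py <<'E'
import numpy as np, cv2
from plant import sensors,get_image,get_calibration
def ray(cal,u,v):
    K=np.array(cal['K']);k=float(cal['k1'])
    d=cv2.undistortPoints(np.array([[[u,v]]],float),K,np.array([k,0,0,0.]))[0,0]
    R=cv2.Rodrigues(np.array(cal['rvec'],float))[0];t=np.array(cal['tvec'],float).ravel()
    return -R.T@t, R.T@np.array([d[0],d[1],1.])
def onz(cal,u,v,z):
    o,d=ray(cal,u,v); return o+d*(z-o[2])/d[2]
def at(cal,u,v,dep):
    o,d=ray(cal,u,v); return o+d*dep
E
python3 - <<'E'
from h import *
import pickle
s=sensors.state();print({k:np.round(v,3).tolist() for k,v in s.items()})
for n in("top","scene"):
    c=get_calibration(n);p,d=get_image(n);cv2.imwrite(f'pics/{n}0.png',p);pickle.dump((c,p,d),open(n+'.pkl','wb'))
    print(n,c)
E
```

```text
pics
{'time': 0.0, 'qpos': [1.02, 0.343, 1.525, -0.0, 1.275, -0.146], 'qvel': [0.001, 0.001, 0.002, -0.0, -0.002, -0.001], 'effort': [-0.001, -43.367, -24.601, -0.0, 0.008, 0.0], 'tool_pos': [0.207, 0.482, 0.231], 'tcp_rot': [-1.375, -0.905, 0.907], 'force': [0.266, 0.433, -0.717], 'torque': [0.013, 0.042, -0.003], 'gripper_width': 0.086}
top {'K': array([[415.68396247,   0.        , 284.28304199],
       [  0.        , 415.68396247, 214.40075339],
       [  0.        ,   0.        ,   1.        ]]), 'k1': 0.013572285015236477, 'rvec': array([ 2.15608348, -2.10989385,  0.14329022]), 'tvec': array([-0.00205538,  0.59276661,  1.1726564 ])}
scene {'K': array([[425.70494538,   0.        , 279.84762436],
       [  0.        , 425.70494538, 209.71633334],
       [  0.        ,   0.        ,   1.        ]]), 'k1': -0.03793732786999224, 'rvec': array([ 2.1785476 ,  1.0544001 , -0.40658757]), 'tvec': array([-0.36432818, -0.31294503,  1.4827209 ])}
```

View pics/top0.png

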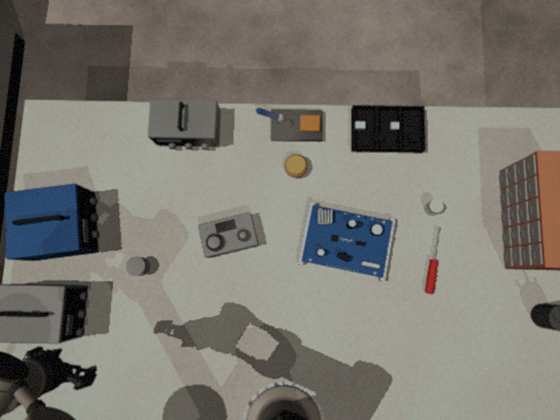

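View pics/scene0.png

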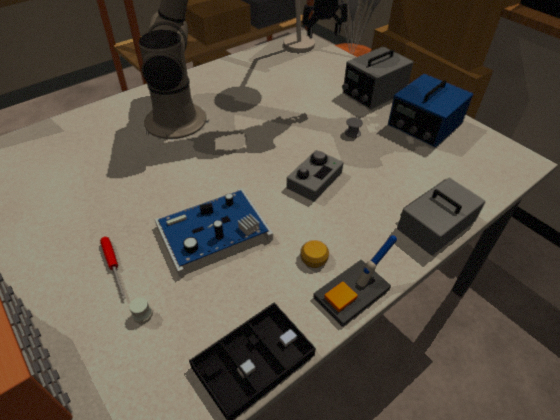

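The top view shows the recorder at about (228,234), with its large button at (214,241). On the board, the heat sink is at about (325,215). Round parts are at (352,223), (377,229) and (321,252), and the film cap is at (344,257). Next I'll zoom in and measure heights.

Run:
```python
from h import *
import pickle
c,p,d=pickle.load(open('top.pkl','rb'))
a=cv2.resize(p[195:285,190:400],None,fx=3.8,fy=3.8,interpolation=cv2.INTER_CUBIC);cv2.imwrite('pics/topz.png',cv2.convertScaleAbs(a,alpha=1.4))
for nm,(u,v) in dict(big=(214,241),small=(245,235),hs=(325,215),c1=(352,223),c2=(377,229),c3=(321,252),film=(344,257)).items():
    w=d[v-4:v+5,u-4:u+5]; print(nm,[at(c,u,v,x).round(3).tolist() for x in (np.min(w),d[v,u])])
c,p,d=pickle.load(open('scene.pkl','rb'))
a=cv2.resize(p[140:275,145:350],None,fx=3.8,fy=3.8,interpolation=cv2.INTER_CUBIC);cv2.imwrite('pics/scz.png',cv2.convertScaleAbs(a,alpha=1.4))
```

```text
big [[0.508, 0.208, 0.073], [0.508, 0.209, 0.068]]
small [[0.527, 0.121, 0.07], [0.528, 0.122, 0.062]]
hs [[0.59, -0.107, 0.064], [0.592, -0.107, 0.056]]
c1 [[0.407, -0.014, 1.249], [0.566, -0.182, 0.082]]
c2 [[0.553, -0.256, 0.061], [0.554, -0.257, 0.055]]
c3 [[0.484, -0.096, 0.068], [0.484, -0.097, 0.061]]
film [[0.471, -0.162, 0.061], [0.472, -0.162, 0.057]]
```

View pics/topz.png

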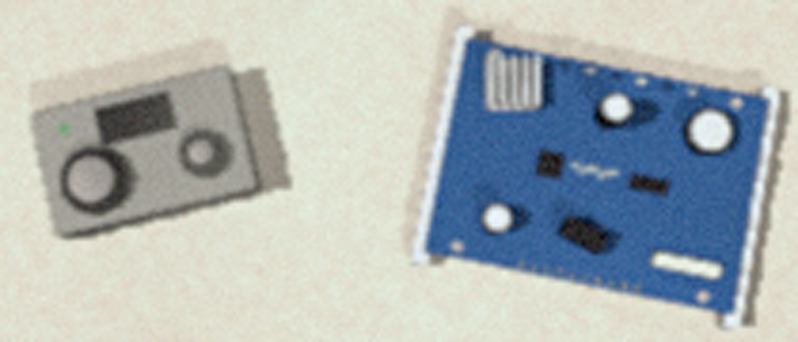

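View pics/scz.png

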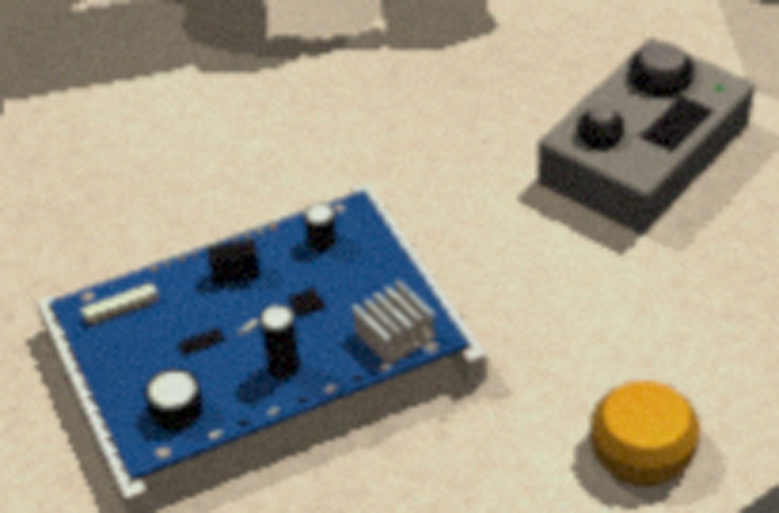

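```bash
cat > meas.py <<'E'
from h import *
import pickle
def cen(p,u,v,r,thr,inv=False):
    g=p[v-r:v+r+1,u-r:u+r+1].astype(int)
    red=g[:,:,2]
    m=((red>thr)).astype(np.uint8)
    n,l,st,ce=cv2.connectedComponentsWithStats(m)
    if n<2: return None
    i=1+np.argmax(st[1:,4]); return ce[i]+[u-r,v-r],st[i,4]
E
python3 - <<'E'
from meas import *
c,p,d=pickle.load(open('top.pkl','rb'))
for nm,(u,v,z,r) in dict(tall=(352,223,.084,7),wide=(377,229,.056,8),mid=(321,252,.062,6),hs=(325,216,.06,11)).items():
    for t in (100,120,140):
        q=cen(p,u,v,r,t)
        if q: print(nm,t,q[0].round(1),q[1],onz(c,*q[0],z).round(4))
print(p[232:251,203:226,2])
c,p,d=pickle.load(open('scene.pkl','rb'))
print('scene')
for nm,(x,y,z,r) in dict(tall=(277,318,.084,6),wide=(173,390,.056,9),mid=(320,212,.062,6)).items():
    u=int(145+x/3.8);v=int(140+y/3.8)
    for t in (100,120,140):
        q=cen(p,u,v,r,t)
        if q: print(nm,t,q[0].round(1),q[1],onz(c,*q[0],z).round(4))
for nm,(x,y) in dict(big=(664,58)).items(): print(onz(c,145+x/3.8,140+y/3.8,.067))
E
```

```text
tall 100 [351.9 222.9] 39 [ 0.5665 -0.1811  0.084 ]
tall 120 [351.9 222.8] 33 [ 0.5668 -0.1812  0.084 ]
tall 140 [351.9 222.8] 24 [ 0.5667 -0.1811  0.084 ]
wide 100 [376.6 228.8] 84 [ 0.5547 -0.2559  0.056 ]
wide 120 [376.6 229. ] 76 [ 0.554 -0.256  0.056]
wide 140 [376.8 229. ] 67 [ 0.5539 -0.2565  0.056 ]
mid 100 [320.4 251.9] 38 [ 0.4842 -0.0949  0.062 ]
mid 120 [320.4 251.7] 29 [ 0.4848 -0.0948  0.062 ]
mid 140 [320.5 252. ] 26 [ 0.484  -0.0951  0.062 ]
hs 100 [324.2 216.5] 181 [ 0.5867 -0.105   0.06  ]
hs 120 [329.9 206.1] 46 [ 0.6176 -0.1211  0.06  ]
hs 140 [330.5 205.7] 32 [ 0.6186 -0.123   0.06  ]
[[117 118 116 121 122 120 117 108 105 108 103 103  96  75  55  48  71  82
   86 101 109 117 113]
 [121 121 117 115 118 118 107 110  98  88  80  81  84  72  65  75  91 101
  113 116 120 117 115]
 [121 119 115 118 113 106  96  85  67  57  47  53  51  49  48  51  62  86
  106 115 116 117 115]
 [120 118 120 113 106  90  67  56  45  49  50  44  44  35  35  33  38  51
   74  94 111 117 118]
 [118 118 121 115  95  71  45  48  63  88  85  87  79  63  49  37  30  42
   44  60  91 106 117]
 [
[... 1162 characters left out ...]
 [127 116 119 116 112 104  79  55  48  43  50  51  46  42  44  45  55  69
   86  98 116 119 115]
 [131 119 119 113 116 117 104  88  74  59  57  48  47  53  55  73  91 114
  117 115 118 116 118]]
scene
tall 100 [217.2 222.9] 33 [ 0.5642 -0.1819  0.084 ]
tall 120 [217.3 222.9] 26 [ 0.5643 -0.1817  0.084 ]
tall 140 [217.3 223.1] 18 [ 0.5647 -0.1819  0.084 ]
wide 100 [189.7 241.9] 85 [ 0.5524 -0.257   0.056 ]
wide 120 [189.9 241.9] 75 [ 0.5527 -0.2566  0.056 ]
wide 140 [189.6 241.9] 60 [ 0.5524 -0.2571  0.056 ]
mid 100 [228.2 192.3] 88 [ 0.4709 -0.0892  0.062 ]
mid 120 [228.2 192.1] 82 [ 0.4704 -0.0889  0.062 ]
mid 140 [228.1 191.7] 70 [ 0.4691 -0.0881  0.062 ]
[0.51037025 0.20803083 0.067     ]
```

Run:
```python
from meas import *
c,p,d=pickle.load(open('top.pkl','rb'))
g=p[:,:,2]
for t in (75,85,95):
    m=(g>t).astype(np.uint8);n,l,st,ce=cv2.connectedComponentsWithStats(m[232:251,203:226],connectivity=4);i=l[9,10];print(st[i],ce[i]+[203,232],onz(c,*(ce[i]+[203,232]),.067))
# heatsink mask: sat low & depth height>.045
win=np.s_[203:232,310:342]
hsv=cv2.cvtColor(p,cv2.COLOR_BGR2HSV)
H=np.array([[at(c,u,v,d[v,u])[2] if d[v,u]>0 else 0 for u in range(310,342)] for v in range(203,232)])
m=((H>.047)).astype(np.uint8);n,l,st,ce=cv2.connectedComponentsWithStats(m,connectivity=4)
for i in range(1,n):
  if st[i,4]>30: 
    pts=np.argwhere(l==i)[:,::-1]+[310,203];r=cv2.minAreaRect(pts.astype(np.float32));print('hs',st[i],r,onz(c,*r[0],.06), ce[i]+[310,203],onz(c,*(ce[i]+[310,203]),.06))
s=hsv[win];m=((s[:,:,1]<90)&(s[:,:,2]>70)).astype(np.uint8)
for r in m: print(''.join('.#'[x] for x in r))
from scipy.spatial.transform import Rotation as R
print(R.from_rotvec(sensors.state()['tcp_rot']).as_matrix().round(3))
```

```text
[  5   4  12  13 120] [213.36666667 241.73333333] [0.50626934 0.2110598  0.067     ]
[  5   4  12  12 111] [213.30630631 241.78378378] [0.50612148 0.21122543 0.067     ]
[  5   5  11  11 102] [213.11764706 241.88235294] [0.50582833 0.21175146 0.067     ]
################################
################################
#####.##########################
###.......######################
###.......#.####################
###.....####......##############
###.....#####.....#.############
##.....################....#####
##.....################.........
##.....################.........
##.....################.........
##.....################.........
#......################.........
#......################.........
#......################.........
#......################.........
.......################.........
.......################.........
.......################.........
.......################.........
........##############..........
................................
................................
................................
................................
................................
................................
................................
................................
[[ 0.394 -0.001 -0.919]
 [ 0.919 -0.001  0.394]
 [-0.001 -1.     0.   ]]
```

Emit:
servo_tool([
  [[-8, 0, -24], [0, 0, 0]],
  [[-24, 0, -72], [0, 0, 0]],
  [[-42, 10, -125], [0, 0, 0]],
  [[-62, 30, -180], [0, 0, 0]],
  [[-82, 50, -240], [0, 0, 0]],
  [[-102, 70, -300], [0, 0, 0]],
  [[-120, 85, -350], [0, 0, 0]],
  [[-132, 95, -383], [0, 0, 0]],
], claw=0)

```text
time: 1.1
tool_pos: [0.5081, 0.208, 0.1349]
tcp_rot: [-1.374, -0.903, 0.906]
force: [-0.8, 0.9, -0.3]
gripper_width: 0.0
```

```bash
cat > snap.py <<'E'
from meas import *
import sys
n=sys.argv[1];s=sensors.state();c=get_calibration('wrist');p,d=get_image('wrist');cv2.imwrite(f'pics/{n}.png',p);pickle.dump((c,p,d),open(n+'.pkl','wb'));print(s['time'],s['tool_pos'],s['force'],s['gripper_width'])
E
python3 snap.py w1
```

```text
1.1 [0.50811394 0.20804811 0.13490641] [-0.77178208  0.85170632 -0.34704276] 4.808024092328749e-05
```

View pics/w1.png

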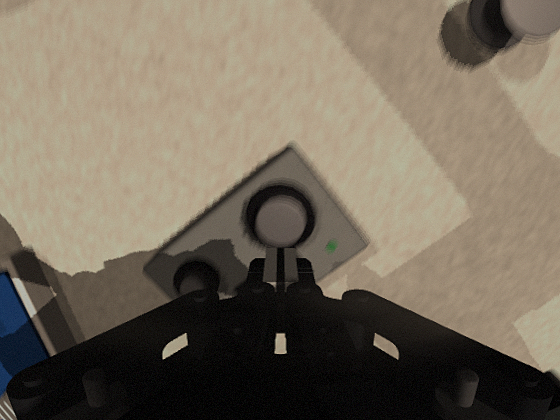

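The wrist view shows the large button's face centred at about (280,220). The finger tips are at (280,250) and the small button is clear at (197,280).

Run:
```python
from h import *; import pickle
c,p,d=pickle.load(open('w1.pkl','rb'))
print(onz(c,280,220,.067), onz(c,254,220,.067), onz(c,306,220,.067), at(c,280,220,d[220,280]))
# tips projection
print(cv2.projectPoints(np.array([[.508,.208,.135]]),c['rvec'],c['tvec'],c['K'],np.array([c['k1'],0,0,0.]))[0])
```

```text
[0.50586808 0.20955827 0.067     ] [0.49879629 0.19314536 0.067     ] [0.51294443 0.22596507 0.067     ] [0.50571769 0.20962405 0.06754085]
[[[278.58571925 265.81986671]]]
```

Emit:
servo_tool([
  [[1, 25, 2], [0, 0, 0]],
  [[1, 50, 2], [0, 0, 0]],
  [[1, 60, 2], [0, 0, 0]],
  [[1, 66, 2], [0, 0, 0]],
  [[1, 70, 2], [0, 0, 0]],
  [[1, 73, 2], [0, 0, 0]],
  [[1, 74.5, 2], [0, 0, 0]],
  [[1, 74.5, 2], [0, 0, 0]],
])

```text
time: 2.15
tool_pos: [0.5057, 0.2124, 0.0623]
tcp_rot: [-1.374, -0.907, 0.905]
force: [-0.7, 1.3, 4.6]
gripper_width: -0.0002
```

Emit:
servo_tool([
  [[0, 1, 0], [0, 0, 0]],
  [[0, 2, 0], [0, 0, 0]],
  [[0, 3, 0], [0, 0, 0]],
  [[0, 3, 0], [0, 0, 0]],
  [[0, 3, 0], [0, 0, 0]],
  [[0, 3, 0], [0, 0, 0]],
  [[0, 3, 0], [0, 0, 0]],
  [[0, 3, 0], [0, 0, 0]],
])

```text
time: 3.15
tool_pos: [0.5057, 0.2124, 0.0608]
tcp_rot: [-1.374, -0.908, 0.905]
force: [-5.5, -1.1, 18.6]
gripper_width: -0.0001
```

Emit:
servo_tool([
  [[0, -4, 0], [0, 0, 0]],
  [[0, -12, 0], [0, 0, 0]],
  [[0, -25, 0], [0, 0, 0]],
  [[0, -45, 0], [0, 0, 0]],
  [[0, -70, 0], [0, 0, 0]],
  [[0, -95, 0], [0, 0, 0]],
  [[0, -113, 0], [0, 0, 0]],
  [[0, -118, 0], [0, 0, 0]],
])

```text
time: 4.15
tool_pos: [0.5059, 0.2122, 0.1782]
tcp_rot: [-1.375, -0.908, 0.904]
force: [-0.4, -0.5, 0.7]
gripper_width: -0.0002
```

```bash
python3 snap.py w2; python3 -c "
from h import *;import pickle
c,p,d=pickle.load(open('w2.pkl','rb'))
u,v=cv2.projectPoints(np.array([[.506,.2095,.067]]),c['rvec'],c['tvec'],c['K'],np.array([c['k1'],0,0,0.]))[0].ravel().round().astype(int)
print(u,v,at(c,u,v,np.median(d[v-3:v+4,u-3:u+4])));print(sensors.state()['qpos'])"
```

```text
4.15 [0.50585355 0.21215966 0.17822462] [-0.43777759 -0.5257      0.68175623] -0.00019198527792361293
276 209 [0.50617347 0.20918619 0.0665414 ]
[ 2.57475935e-01  4.30852442e-01  1.54207675e+00 -4.44594431e-05
  1.16699025e+00 -9.08478440e-01]
```

Emit:
servo_tool([
  [[-20, 0, -12], [0, 0, 0]],
  [[-65, 0, -40], [0, 0, 0]],
  [[-115, 0, -71], [0, 0, 0]],
  [[-165, 0, -102], [0, 0, 0]],
  [[-215, 0, -134], [0, 0, 0]],
  [[-265, 0, -165], [0, 0, 0]],
  [[-310, 0, -193], [0, 0, 0]],
  [[-338, 0, -210], [0, 0, 0]],
])

```text
time: 5.2
tool_pos: [0.5648, -0.1838, 0.1755]
tcp_rot: [-1.373, -0.903, 0.905]
force: [-0.3, -0.2, -0.5]
gripper_width: -0.0002
```

```bash
python3 snap.py w3
```

```text
5.2 [ 0.56477316 -0.1838492   0.17553529] [-0.27613229 -0.2416203  -0.47683272] -0.0002326944388968851
```

View pics/w3.png

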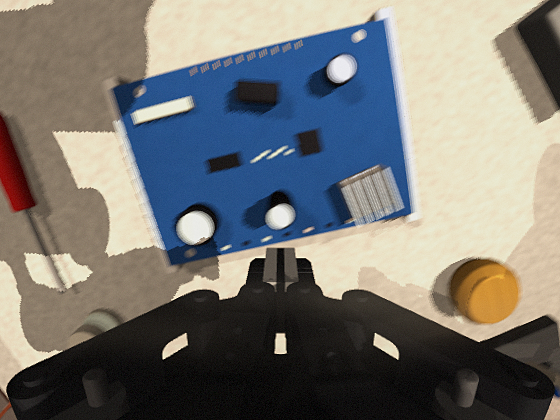

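The wrist view shows the tall cap's top at about (280,216), just ahead of the tips. The heat sink is at about (372,195), the wide cap at (195,226) and the mid cap at (341,69).

Run:
```python
from meas import *
c,p,d=pickle.load(open('w3.pkl','rb'))
q=cen(p,280,216,20,150);print(q,onz(c,*q[0],.084),at(c,*q[0],d[216,280]))
a=p[150:235,325:415];cv2.imwrite('pics/hsz.png',cv2.resize(a,None,fx=6,fy=6,interpolation=cv2.INTER_CUBIC))
K,k=c['K'],c['k1']
H=np.array([[at(c,u,v,d[v,u])[:] for u in range(325,415)] for v in range(150,235)])
m=(abs(H[...,2]-.06)<.006)
x=H[m];print(m.sum(),x.mean(0),x[:,0].min(),x[:,0].max(),x[:,1].min(),x[:,1].max())
r=cv2.minAreaRect((x[:,:2]*1000).astype(np.float32));print(r)
```

```text
(array([279.73388773, 216.1954262 ]), np.int32(481)) [ 0.56619509 -0.18406946  0.084     ] [ 0.56605307 -0.18400735  0.08453488]
959 [ 0.5877965  -0.10616282  0.05873281] 0.5688252740170804 0.6076686408238563 -0.12608522888193974 -0.0873840128623459
((588.2747192382812, -106.69725799560547), (38.86887741088867, 38.161582946777344), 1.0505706071853638)
```

View pics/hsz.png

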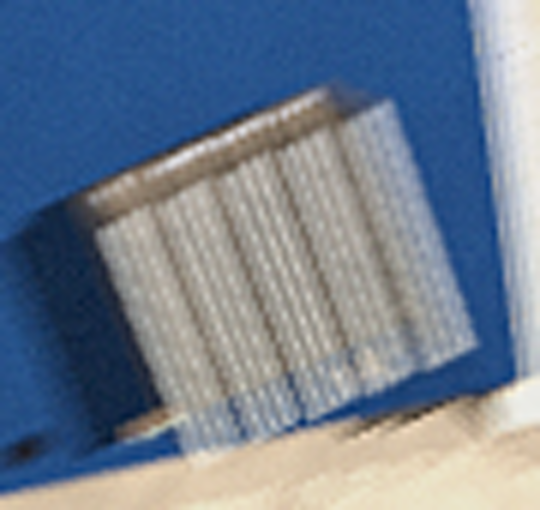

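Emit:
servo_tool([
  [[1, 10, -1], [0, 0, 0]],
  [[1, 25, -1], [0, 0, 0]],
  [[1, 40, -1], [0, 0, 0]],
  [[1, 53, -1], [0, 0, 0]],
  [[1, 62, -1], [0, 0, 0]],
  [[1, 68, -1], [0, 0, 0]],
  [[1, 71, -1], [0, 0, 0]],
  [[1, 71, -1], [0, 0, 0]],
])

```text
time: 6.25
tool_pos: [0.5667, -0.1808, 0.1059]
tcp_rot: [-1.374, -0.906, 0.906]
force: [0.4, -0.2, -0.1]
gripper_width: -0.0001
```

Emit:
servo_tool([
  [[0, 0, 0], [0, 0, 0]],
  [[0, 0, 0], [0, 0, 0]],
  [[0, 0, 0], [0, 0, 0]],
  [[0, 0, 0], [0, 0, 0]],
  [[0, 0, 0], [0, 0, 0]],
  [[0, 0, 0], [0, 0, 0]],
  [[0, 0, 0], [0, 0, 0]],
  [[0, 0, 0], [0, 0, 0]],
])

```text
time: 7.25
tool_pos: [0.5666, -0.1807, 0.1058]
tcp_rot: [-1.374, -0.906, 0.906]
force: [-0.4, -0.7, -0.0]
gripper_width: -0.0001
```

```bash
python3 - <<'E'
from meas import *
print(sensors.state()['tool_pos'])
for n in("top","scene"):
    c=get_calibration(n);p,d=get_image(n)
    u,v=cv2.projectPoints(np.array([[.566,-.183,.084]]),c['rvec'],c['tvec'],c['K'],np.array([c['k1'],0,0,0.]))[0].ravel().astype(int)
    cv2.imwrite(f'pics/{n}4.png',cv2.resize(p[v-50:v+50,u-60:u+60],None,fx=6,fy=6,interpolation=cv2.INTER_CUBIC))
E
python3 snap.py w4
```

```text
[ 0.56660673 -0.18070487  0.10578781]
7.35 [ 0.56660921 -0.18071403  0.10578378] [ 0.46867513 -0.0314759   0.4654891 ] 0.00015992830883218069
```

View pics/scene4.png

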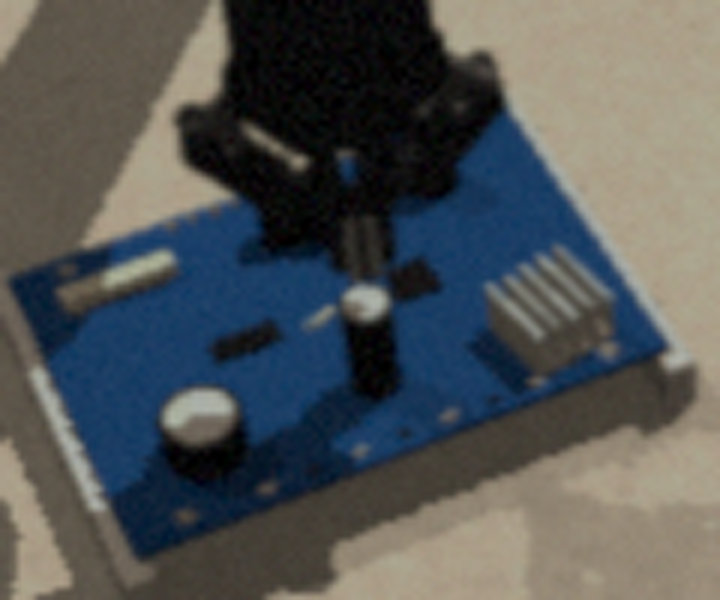

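View pics/w4.png

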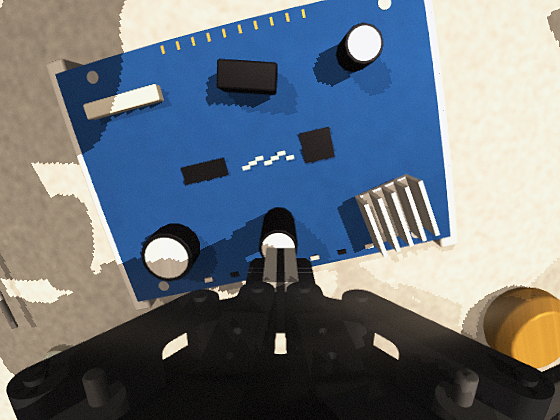

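The tips are about 22 mm above the cap top and centred within about 2 mm. In the scene view they sit directly above the top, and in the wrist view the top is at about (279,243). I'll keep holding.

Emit:
servo_tool([
  [[0, 0, 0], [0, 0, 0]],
  [[0, 0, 0], [0, 0, 0]],
  [[0, 0, 0], [0, 0, 0]],
  [[0, 0, 0], [0, 0, 0]],
  [[0, 0, 0], [0, 0, 0]],
  [[0, 0, 0], [0, 0, 0]],
  [[0, 0, 0], [0, 0, 0]],
  [[0, 0, 0], [0, 0, 0]],
])

```text
time: 8.4
tool_pos: [0.5666, -0.1807, 0.1058]
tcp_rot: [-1.374, -0.906, 0.906]
force: [0.8, -0.2, 0.2]
gripper_width: -0.0003
```

Emit:
servo_tool([
  [[0, 0, 0], [0, 0, 0]],
  [[0, 0, 0], [0, 0, 0]],
  [[0, 0, 0], [0, 0, 0]],
  [[0, 0, 0], [0, 0, 0]],
  [[0, 0, 0], [0, 0, 0]],
  [[0, 0, 0], [0, 0, 0]],
  [[0, 0, 0], [0, 0, 0]],
  [[0, 0, 0], [0, 0, 0]],
])

```text
time: 9.4
tool_pos: [0.5666, -0.1807, 0.1058]
tcp_rot: [-1.374, -0.906, 0.906]
force: [-0.4, -0.2, 0.1]
gripper_width: -0.0001
```

Emit:
servo_tool([
  [[0, -15, 0], [0, 0, 0]],
  [[0, -40, 0], [0, 0, 0]],
  [[0, -60, 0], [0, 0, 0]],
  [[12, -65, 1], [0, 0, 0]],
  [[35, -65, 4], [0, 0, 0]],
  [[58, -65, 7], [0, 0, 0]],
  [[73, -65, 9], [0, 0, 0]],
  [[77, -65, 9], [0, 0, 0]],
])

```text
time: 10.4
tool_pos: [0.5888, -0.1052, 0.1706]
tcp_rot: [-1.373, -0.907, 0.907]
force: [-0.1, -0.2, 0.3]
gripper_width: 0.0002
```

Emit:
servo_tool([
  [[0, 10, 0], [0, 0, 0]],
  [[0, 25, 0], [0, 0, 0]],
  [[0, 42, 0], [0, 0, 0]],
  [[0, 58, 0], [0, 0, 0]],
  [[0, 70, 0], [0, 0, 0]],
  [[0, 80, 0], [0, 0, 0]],
  [[0, 86, 0], [0, 0, 0]],
  [[0, 89, 0], [0, 0, 0]],
])

```text
time: 11.4
tool_pos: [0.5887, -0.1064, 0.0816]
tcp_rot: [-1.374, -0.906, 0.906]
force: [0.3, 0.0, -0.4]
gripper_width: 0.0001
```

```bash
python3 - <<'E'
from meas import *
print(sensors.state()['tool_pos'])
n="scene"
c=get_calibration(n);p,d=get_image(n)
u,v=cv2.projectPoints(np.array([[.566,-.183,.084]]),c['rvec'],c['tvec'],c['K'],np.array([c['k1'],0,0,0.]))[0].ravel().astype(int)
cv2.imwrite(f'pics/{n}5.png',cv2.resize(p[v-50:v+50,u-60:u+60],None,fx=6,fy=6,interpolation=cv2.INTER_CUBIC))
E
python3 snap.py w5
```

```text
[ 0.58874673 -0.10642668  0.08163336]
11.45 [ 0.58862852 -0.10638719  0.08145451] [0.67557816 0.40378234 0.19298417] 8.738829012906405e-05
```

View pics/scene5.png

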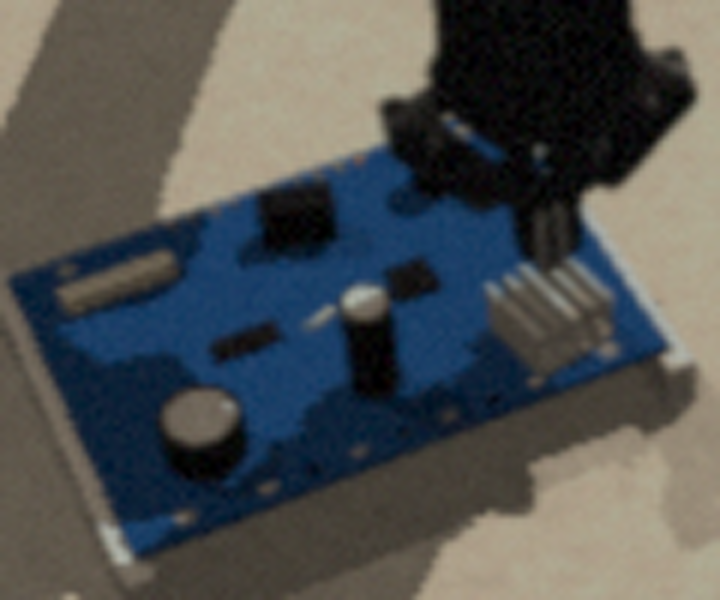

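View pics/w5.png

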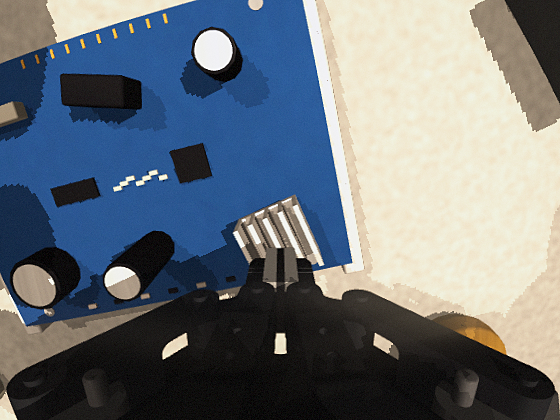

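Both views show the fingertips above the heat sink, which is at about (275,235) in the wrist picture. The tall cap still stands where it was, and nothing has been disturbed. I'll hold here.

Emit:
servo_tool([
  [[0, 0, 0], [0, 0, 0]],
  [[0, 0, 0], [0, 0, 0]],
  [[0, 0, 0], [0, 0, 0]],
  [[0, 0, 0], [0, 0, 0]],
  [[0, 0, 0], [0, 0, 0]],
  [[0, 0, 0], [0, 0, 0]],
  [[0, 0, 0], [0, 0, 0]],
  [[0, 0, 0], [0, 0, 0]],
])

```text
time: 12.5
tool_pos: [0.5886, -0.1064, 0.0818]
tcp_rot: [-1.374, -0.906, 0.906]
force: [0.5, -0.5, 0.6]
gripper_width: 0.0002
```

Emit:
servo_tool([
  [[0, 0, 0], [0, 0, 0]],
  [[0, 0, 0], [0, 0, 0]],
  [[0, 0, 0], [0, 0, 0]],
  [[0, 0, 0], [0, 0, 0]],
  [[0, 0, 0], [0, 0, 0]],
  [[0, 0, 0], [0, 0, 0]],
  [[0, 0, 0], [0, 0, 0]],
  [[0, 0, 0], [0, 0, 0]],
])

```text
time: 13.5
tool_pos: [0.5887, -0.1064, 0.0818]
tcp_rot: [-1.374, -0.906, 0.906]
force: [0.3, 0.0, -0.3]
gripper_width: 0.0
```

Emit:
servo_tool([
  [[0, 0, 0], [0, 0, 0]],
  [[0, 0, 0], [0, 0, 0]],
  [[0, 0, 0], [0, 0, 0]],
  [[0, 0, 0], [0, 0, 0]],
  [[0, 0, 0], [0, 0, 0]],
  [[0, 0, 0], [0, 0, 0]],
  [[0, 0, 0], [0, 0, 0]],
  [[0, 0, 0], [0, 0, 0]],
])

```text
time: 14.5
tool_pos: [0.5886, -0.1064, 0.0818]
tcp_rot: [-1.374, -0.906, 0.906]
force: [0.2, 0.5, -1.0]
gripper_width: -0.0
```

Run:
```python
from plant import sensors,sign_off
s=sensors.state();print(s['time'],s['tool_pos'],s['force']);print(sign_off())
```

```text
14.5 [ 0.5886456  -0.10637686  0.08178697] [ 0.16993775  0.53734654 -0.9886418 ]
the job is handed in; nothing more can be done
None
```

The job is done and handed in at 14.5 s, with the arm still pointing at the heat sink. No check failed.

- **Recorder:** I pressed the large button with the shut fingertips down to its stop. The tips reached 61 mm above the bench, and the force rose to 18.6 N. After I let go, the depth image put the button top at 66.5 mm, so it had sprung back.
- **Tallest capacitor:** I held the tips still for about 3 s, about 22 mm above its top. They were within about 3 mm of its middle; the top and wrist cameras disagreed by about 2–3 mm on where that is.
- **Heat sink:** I crossed the board high and held the tips still for about 3 s, about 22 mm above the fin tips. They were within about 1 mm of the measured middle.

The force readings stayed near zero away from the button. In the last scene and wrist pictures, all five loose parts on the board were still standing.

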